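# Load the sample carrier under the stage clip

## Task

Load the flat sample carrier into the clamping stage using fingertips only: press the long blue thumb bar down with one fingertip so that the spring clip opens, and while keeping it down push the carrier by its upright orange tab with the other fingertip, along its channel and under the raised jaw until it is right up against the end stop. Only then let the bar come up so that the jaw clamps the carrier, and move clear. Do not lift or tip the carrier, and leave the vials, tweezers and weighing boat alone.

Things in the scene. Friction and masses are not known exactly. Their poses are not given: they have to be found in the camera images.
- stage: Clamping stage fixed to the worktop, grey base 178 x 122 x 12 mm. Origin on the worktop; stage axes: x the way the carrier is pushed home (level, roughly away from the robot), y left, z up. 'Stage (x, y, z)' below is in mm in this frame. Base spans x -123..55, y -63..59; its top (the bed) is at z 12. The channel is right of the middle (-y), the blue thumb bar left (+y).
- clip (a joint): Spring clip hinge, rad. 0: jaw shut and empty, 3 mm above the bed, so the 8 mm carrier cannot enter. Pressing the thumb bar raises it to at most 0.34 (hard stop); the jaw clears the carrier above 0.14, by 7 mm at 0.34. Let go on a carrier it reads about 0.14. The bar takes 4 to 7 N at its middle line, twice that at its inner edge. Pushing the jaw along x does not open it.
- thumb_bar (a point): Centre of the top face of the blue thumb bar: 120 mm long along the stage's x (x -110..10), 24 mm wide, 5 mm thick. Clip shut: the bar slopes up to the outside, this point at stage about (-50, 32, 28). Fully pressed: level, y 20..44, top at z 19. A fingertip may slide along it while pressing.
- jaw (a point): Underside of the jaw's black rubber roller at its middle, over y -30: 20 mm long along the stage's x (x 14..34), z 15 when shut and empty. Its blue arm comes from the shaft across the channel, x 14..34, top about z 29 when shut, up to 42 when open.
- stop_face (a point): Foot of the dark end stop's face, stage (44, -30, 12); the stop is 13 mm high, 10 mm thick. It closes the far end of the carrier's channel, which runs along x centred on y -30, 44 mm wide between two dark rails 5 mm wide and 4 mm high (top z 16), x -103..47.
- shaft (a point): Middle of the clip's steel shaft (hinge axis, 6 mm thick, along the stage's x), stage (-30, 6, 24). Three dark bearing blocks carry it: y 0.5..11.5, top z 31, 12 mm long, centred on x -98, -40 and 40. A hand that straddles it has one finger over the bar, one in the channel.
- carrier: Loose flat white sample carrier with a glass slide, 60 x 40 x 8 mm, about 0.09 kg, in the channel. Origin: centre of underside; x to its front, as the stage's. Upright orange tab at the rear: 6 mm thick, 40 mm wide, rear face at carrier x -30, top 22 mm above the underside (z 34). Starts short of the jaw, origin at stage x -42..-24; fully home it is at stage (14, -30, 12).
- teal_vial: Loose glass vial with teal cap, 27 mm diameter, 60 mm tall, behind the stage; origin at the centre of its underside. Bystander.
- white_vial: Loose glass vial with white cap, 27 mm diameter, 60 mm tall, behind the stage; origin at the centre of its underside. Bystander.
- tweezers: Loose steel tweezers lying beside the stage, 122 mm long, 14 mm wide, 8 mm high; origin at the centre of the underside. Bystander.
- weigh_boat: Loose white weighing boat, 74 x 74 x 16 mm, beside the stage on the thumb bar's side; origin at the centre of its underside. Bystander.
Not all that is in view belongs to the job. What is shaped like the carrier but red is not meant.

How it is judged (in metres and radians):
On the way, in this order (a step that is already met when the one before it is completed fails the run):
1. the fingers hold the clip open while the carrier is still in front of the jaw (value of joint clip above 0.16 rad and contact force between the fingers and stage above 1 N and x of carrier in the frame of stage below -0.012 m), for 0.1 s.
2. the carrier is up against the end stop while the fingers still hold the clip open (value of joint clip above 0.16 rad and contact force between the fingers and stage above 1 N and x of carrier in the frame of stage above 0.011 m), for 0.2 s.
At the end, for the whole second after the job is handed in: The carrier lies flat in the channel within 3 mm of the end stop and at rest, and the released clip's jaw rests on it (clip joint 0.10 to 0.155) (x of carrier in the frame of stage above 0.011 m and z of carrier in the frame of stage below 0.0145 m and angle between carrier's own z axis and vertical below 0.06 rad and angle between the x axis of carrier and the x axis of stage, either way round below 0.12 rad and value of joint clip between 0.1 and 0.155 rad and linear speed of carrier below 0.01 m/s); the robot touches nothing.
It fails at once if the carrier is lifted more than 5 mm off the bed or tipped by more than 0.2 rad (z of carrier in the frame of stage above 0.017 m or angle between carrier's own z axis and vertical above 0.2 rad).
It fails at once if the thumb bar is let go (clip joint under 0.15) while the carrier is partly under the jaw and not yet home (x of carrier in the frame of stage between -0.01 and 0.009 m and value of joint clip below 0.15 rad).
It fails at once if a vial, the tweezers or the weighing boat is moved by more than 15 mm (distance of any of teal_vial, white_vial, tweezers, weigh_boat from where it was at the start of the episode above 0.015 m).
It also fails if it takes over 32 s, if anything falls off the work surface, if the arm or the gripper's body presses on something with over 40 N, if the wrist force passes 120 N, or if a joint passes its speed limit or range.

## Robot

A 6-joint arm with a two-finger parallel gripper is mounted at the origin on a cart in front of the work surface, level with it; the furniture and walls round the work are solid. World frame = base frame: x ahead of the robot, y to its left, z up, the work surface at z = 0. Lengths are in mm, angles in degrees, forces in N, time in s.
With the tool pointing down it reaches from about 200 to 875 mm from the base axis. Payload 3.4 kg.
Tool frame: the origin (TCP) lies on the mounting face of the last link; the fingertips stand 199 mm ahead of it and the grasp point (between the pads) lies 180 mm ahead of it; z points along the fingers, y is the direction in which the jaws open and shut (so a half turn about z gives the same grasp; the last joint's range is limited). The gripper opens to 94 mm and grips with 3 to 60 N. Pads are 16 mm wide; open, the fingers measure 119 mm over their backs; the gripper's body (75 mm by 177 mm) begins 78 mm behind the grasp point.
Start: joints at [-6.933, 15.808, 86.224, -0, 77.962, -6.933], TCP at [575.017, -0.007, 404.693] pointing down, gripper open.
Joint ranges: [-165.64, 165.64], [-43.16, 119.46], [12.63, 154.43], [-67.54, 247.53], [6.08, 155.33], [-154.97, 154.97]. Speed limits (degrees/s): [147.25, 147.25, 180, 180, 180, 180].

## Interface

Orientations are given as [roll, pitch, yaw] about the fixed x, y, z axes, in that order (R = Rz(yaw) Ry(pitch) Rx(roll)).
In Python, from workcell import arm gives the robot as it stands. Calls block until the motion is done:
- arm.movep(position, orientation): joint-space move of the TCP to a pose.
- arm.move_linear(position, frame=None, speed=150, guard=None): straight line of the TCP; frame=None keeps the orientation; speed is the mean speed in mm/s. With guard (N) it stops when the force on the tool has changed by that much, and returns True; else False.
- arm.goto_joints(angles): joint-space move.
- arm.set_gripper(opening, strength=None): finger opening in mm; strength is the grip in N (None keeps the last); returns when the fingers have stopped.
- arm.pause(seconds).
- arm.solve_ik(position, orientation): joint angles nearest the present ones, or None.
- arm.get_state(): the state.
- arm.capture(name): name is "scene" or "side" or "wrist"; returns a dict with "img" (420x560x3 uint8, red, green, blue), "fx", "fy", "cx", "cy" (pixels), "T" (4x4, takes a point from camera to world coordinates). Camera axes: x right, y up, looking along -z (the intrinsics and any distortion apply to the point x, -y, -z); pixel columns grow to the right and rows downward; lengths in mm; the calibration is good to about 2 mm. A picture is of the moment at which its call begins. There is no depth.
A pose or a line that the arm cannot do raises arm.PlanningError and nothing moves.
- arm.hand_in(): hands the job in, once; it reports no verdict.
The state is a dict: "clock": time; "q": joint angles; "qd": joint speeds; "joint_efforts": joint torques, N m; "tool_pos": TCP position; "tool_rot": TCP orientation; "wrist_force": force on the tool from outside, world axes, zero at the start; "torque": the same for the moment, N m; "grip_width": finger opening in mm.
Only numpy, scipy, OpenCV 4.12 (cv2) and the standard library are available. Lean on these libraries where they do the work, as an engineer would, in place of code of your own. Each camera call takes 0.05 s, during which the arm holds its last target.

## Working session

There is one attempt and no reset: what is moved stays moved. The work goes in short steps, each a Python script; the robot and the scene stay as the last script left them, time stands still between calls to the robot, and variables do not carry over. Pictures are saved under pics/ and viewed, and the job is handed in when it is done.

```bash
ls; mkdir -p pics; python3 - <<'E'
from workcell import arm
import cv2,pickle
d={}
for n in ["scene","side","wrist"]:
    c=arm.capture(n); d[n]=c; cv2.imwrite(f"pics/{n}0.png",c["img"][:,:,::-1])
    print(n,{k:v for k,v in c.items() if k!="img"})
pickle.dump(d,open("cap0.pkl","wb"))
print(arm.get_state())
E
```

```text
pics
scene {'fx': 409.7216467040441, 'fy': 409.7216467040441, 'cx': 283.86613559422005, 'cy': 214.6126891563878, 'T': array([[ 7.65064025e-01,  3.71970390e-01, -5.25656796e-01,
         1.65855844e+02],
       [-6.43947682e-01,  4.45601565e-01, -6.21908858e-01,
        -2.80502029e+02],
       [ 2.90181014e-03,  8.14295570e-01,  5.80443197e-01,
         5.51570311e+02],
       [ 0.00000000e+00,  0.00000000e+00,  0.00000000e+00,
         1.00000000e+00]])}
side {'fx': 531.0912930270533, 'fy': 531.0912930270533, 'cx': 270.85317034973224, 'cy': 207.8891259128144, 'T': array([[-9.91986164e-01,  5.21032900e-02, -1.15102984e-01,
         4.94554078e+02],
       [-1.26199634e-01, -3.64683853e-01,  9.22539614e-01,
         1.04285389e+03],
       [ 6.09114959e-03,  9.29672488e-01,  3.68336752e-01,
         3.60852061e+02],
       [ 0.00000000e+00,  0.00000000e+00,  0.00000000e+00,
         1.00000000e+00]])}
wrist {'fx': 373.9159962788045, 'fy': 373.9159962788045, 'cx': 283.9816785359707, 'cy': 205.3185237183533, 'T': array([[ 9.99997256e-01, -1.46115317e-03,  1.83088394e-03,
         5.7524
[... 236 characters left out ...]
00,
         1.00000000e+00]])}
{'clock': 0.15, 'q': array([-6.93325909e+00,  1.58401022e+01,  8.62759224e+01,  8.07550515e-04,
        7.79619397e+01, -6.93162625e+00]), 'qd': array([-0.0117412 , -0.08182995, -0.28210379,  0.01616884, -0.03390515,
       -0.10410101]), 'joint_efforts': array([ 2.15351523e-03, -4.04925048e+01, -2.37432325e+01,  7.02095032e-02,
        3.15094914e-02, -7.84152348e-05]), 'tool_pos': array([5.74865982e+02, 8.84752239e-03, 4.04013600e+02]), 'tool_rot': array([-1.79922701e+02, -1.01928898e-02,  8.99981913e+01]), 'wrist_force': array([ 0.52476035, -0.24986959,  0.48576548]), 'torque': array([-0.03191077,  0.04582955, -0.00828215]), 'grip_width': 94.01305791613534}
```

View pics/scene0.png

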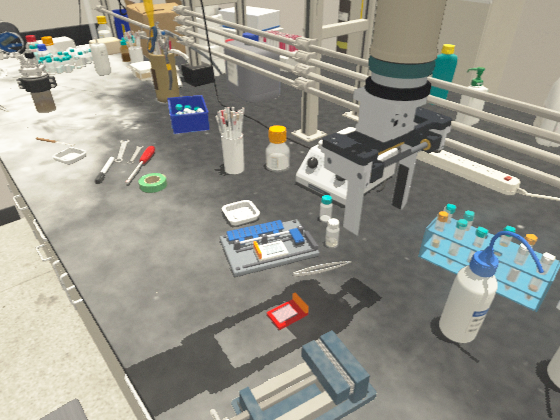

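View pics/side0.png

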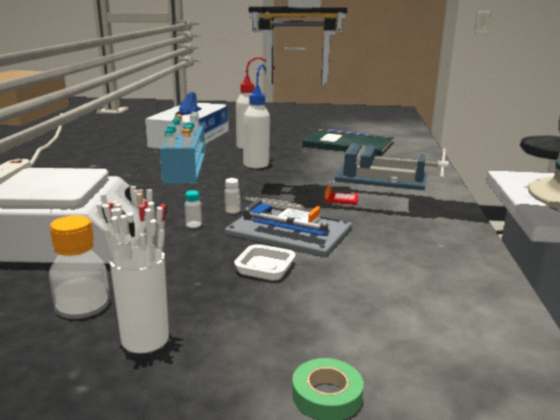

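View pics/wrist0.png

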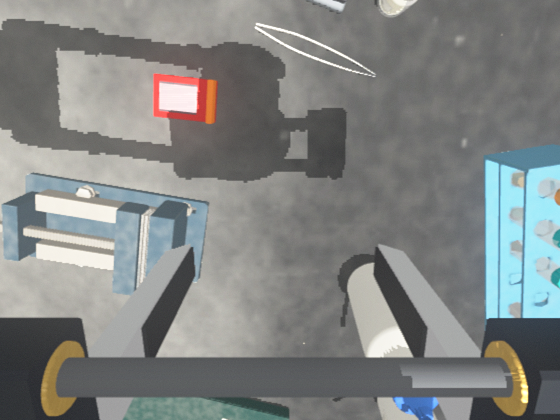

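```bash
cat > h.py <<'E'
import numpy as np, cv2, pickle
def ray(c,u,v):
    d=np.array([(u-c["cx"])/c["fx"],-(v-c["cy"])/c["fy"],-1.0]); T=c["T"]
    return T[:3,3],T[:3,:3]@d
def onplane(c,u,v,z):
    o,d=ray(c,u,v); return o+d*(z-o[2])/d[2]
def proj(c,P):
    p=np.linalg.inv(c["T"])@np.append(P,1); return c["cx"]+c["fx"]*p[0]/-p[2], c["cy"]-c["fy"]*p[1]/-p[2]
E
python3 - <<'E'
from h import *
d=pickle.load(open("cap0.pkl","rb"))
c=d["scene"]
for n,u,v,z in [("stage",268,246,12),("red",288,314,5),("boat",240,213,8),("teal",326,210,30),("white",332,234,30),("tw",322,268,4)]: print(n,onplane(c,u,v,z).round())
for n,(x,y,w,h,) in {"scene":(200,190,170,140),"side":(210,160,180,130)}.items():
    im=d[n]["img"][y:y+h,x:x+w,::-1]; cv2.imwrite(f"pics/{n}0c.png",cv2.resize(im,None,fx=4,fy=4,interpolation=2))
E
```

```text
stage [558. 234.  12.]
red [477.  76.   5.]
boat [585. 371.   8.]
teal [722. 232.  30.]
white [670. 162.  30.]
tw [603. 122.   4.]
```

View pics/scene0c.png

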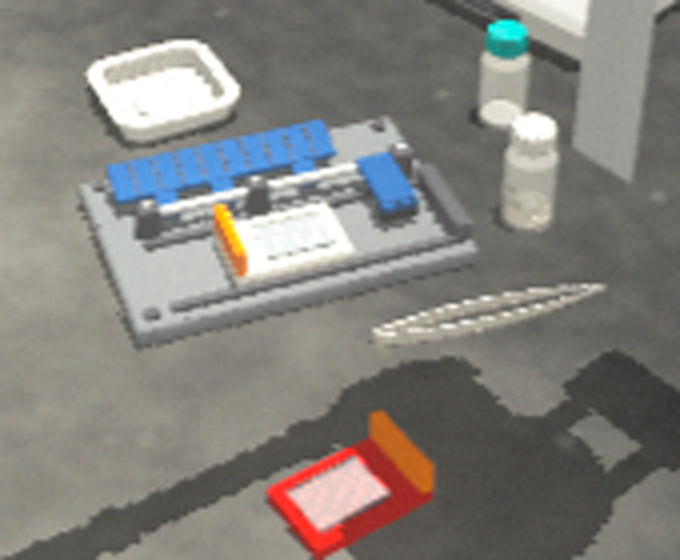

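```bash
python3 - <<'E'
from h import *
from workcell import arm
d=pickle.load(open("cap0.pkl","rb"))
c=d["scene"]
for n,u,v in [("cup",233,170),("bottle",277,167),("tape",152,183),("device",330,190)]: print(n,onplane(c,u,v,0).round())
s=d["side"]
for n,u,v in [("cup",143,345),("bottle",80,305),("cuptop(at z0)",143,190)]: print(n,onplane(s,u,v,0).round())
print(arm.solve_ik([556,316,330],[180,0,90]))
print(arm.solve_ik([556,234,300],[180,0,0]),arm.solve_ik([556,234,300],[180,0,180]))
E
```

```text
cup [694. 560.   0.]
bottle [797. 497.   0.]
tape [494. 638.   0.]
device [824. 318.   0.]
cup [696. 571.   0.]
bottle [803. 502.   0.]
cuptop(at z0) [874.  79.   0.]
[ 2.33816363e+01  2.39565879e+01  8.45769845e+01 -2.54444375e-14
  7.14664276e+01  2.33816363e+01]
[ 1.62181355e+01  2.24018838e+01  9.18193419e+01 -2.54444375e-14
  6.57787743e+01  1.06218136e+02] [ 16.21813554  22.4018838   91.81934192   0.          65.77877428
 -73.78186446]
```

```bash
python3 - <<'E'
from h import *
from workcell import arm
arm.movep([556,316,330],[180,0,90]); arm.pause(0.2)
d={n:arm.capture(n) for n in ["wrist","scene","side"]}
pickle.dump(d,open("cap1.pkl","wb"))
cv2.imwrite("pics/wrist1.png",d["wrist"]["img"][:,:,::-1])
cv2.imwrite("pics/wrist1c.png",cv2.resize(d["wrist"]["img"][0:260,120:460,::-1],None,fx=2.3,fy=2.3,interpolation=2))
print(arm.get_state()["clock"])
E
```

```text
1.7333
```

View pics/wrist1.png

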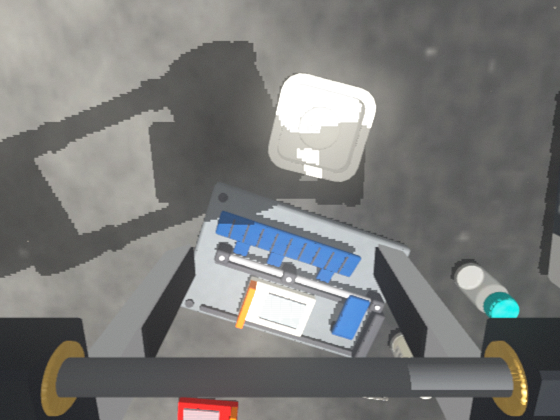

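View pics/wrist1c.png

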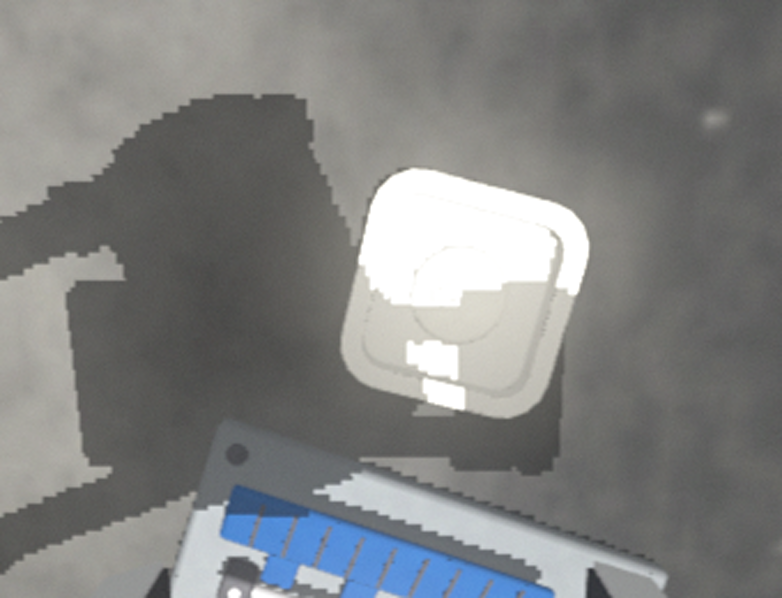

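```bash
python3 - <<'E'
from h import *
from workcell import arm
arm.movep([560,170,330],[180,0,75]); arm.pause(0.3)
d={n:arm.capture(n) for n in ["wrist","scene","side"]}
pickle.dump(d,open("cap1.pkl","wb"))
cv2.imwrite("pics/wrist2.png",d["wrist"]["img"][:,:,::-1])
cv2.imwrite("pics/wrist2c.png",cv2.resize(d["wrist"]["img"][0:240,130:450,::-1],None,fx=2.5,fy=2.5,interpolation=2))
print(arm.get_state()["clock"])
E
```

```text
2.8167
```

View pics/wrist2c.png

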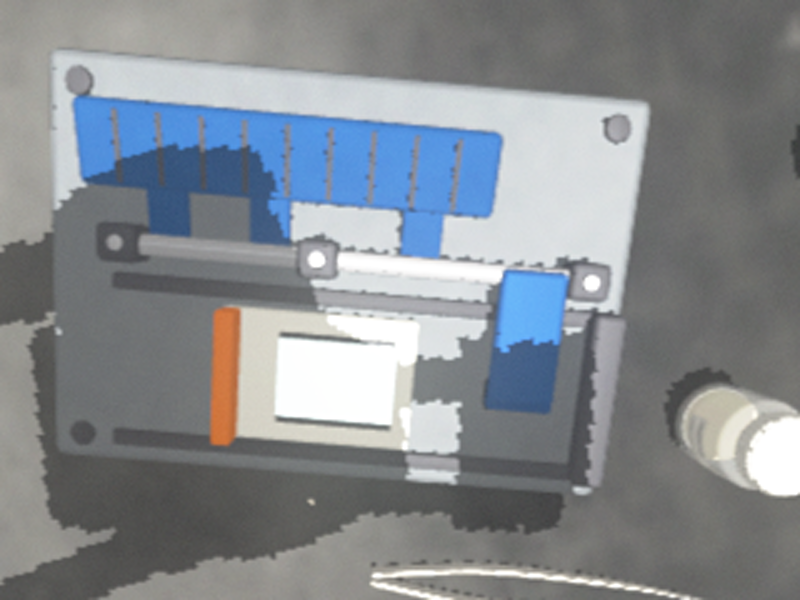

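```bash
python3 - <<'E'
from h import *
from scipy.optimize import least_squares
d=pickle.load(open("cap1.pkl","rb")); c=d["wrist"]
f=lambda x,y:(130+x/2.5,y/2.5)
pts=[((52,50),(-123,59,12)),((649,101),(55,59,12)),((60,453),(-123,-63,12)),((115,242),(-98,6,31)),((317,259),(-40,6,31)),((592,283),(40,6,31))]
W=np.array([onplane(c,*f(*p),q[2])[:2] for p,q in pts]); S=np.array([q[:2] for p,q in pts],float)
def tr(p,S):
    cs,sn=np.cos(p[2]),np.sin(p[2]); return S@np.array([[cs,sn],[-sn,cs]])+p[:2]
r=least_squares(lambda p:(tr(p,S)-W).ravel(),[560,230,-.25])
print(r.x,np.degrees(r.x[2]),(tr(r.x,S)-W).round(1).tolist())
p=r.x; np.save("stage.npy",p)
inv=lambda w:np.array([[np.cos(p[2]),np.sin(p[2])],[-np.sin(p[2]),np.cos(p[2])]])@(w[:2]-p[:2])
for q in [(213,309),(240,310),(211,444),(233,443)]: print("tab top",inv(onplane(c,*f(*q),34)).round(1))
for n in ["scene","side"]:
  k=d[n]; im=k["img"][:,:,::-1].copy()
  for s in [(-123,59,12),(55,59,12),(-123,-63,12),(55,-63,12),(-98,6,31),(-40,6,31),(40,6,31)]:
    w=tr(p,np.array([s[:2]],float))[0]; u,v=proj(k,[*w,s[2]]); cv2.circle(im,(int(round(u)),int(round(v))),1,(0,0,255),-1)
  x,y=(200,190) if n=="scene" else (210,160)
  cv2.imwrite(f"pics/{n}1c.png",cv2.resize(im[y:y+120,x:x+160],None,fx=4,fy=4,interpolation=0))
E
```

```text
[ 5.96996865e+02  2.31251723e+02 -3.37945212e-01] -19.362834368969512 [[-1.1, 1.4], [2.1, 0.1], [-1.7, -0.6], [0.1, -0.5], [0.1, -0.4], [0.4, -0.0]]
tab top [-69.2  -9.9]
tab top [-61.4  -9.6]
tab top [-68.8 -49.8]
tab top [-62.2 -49. ]
```

View pics/scene1c.png

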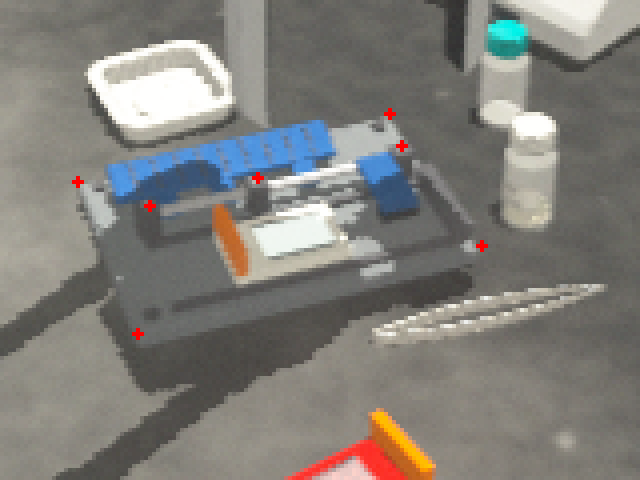

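View pics/side1c.png

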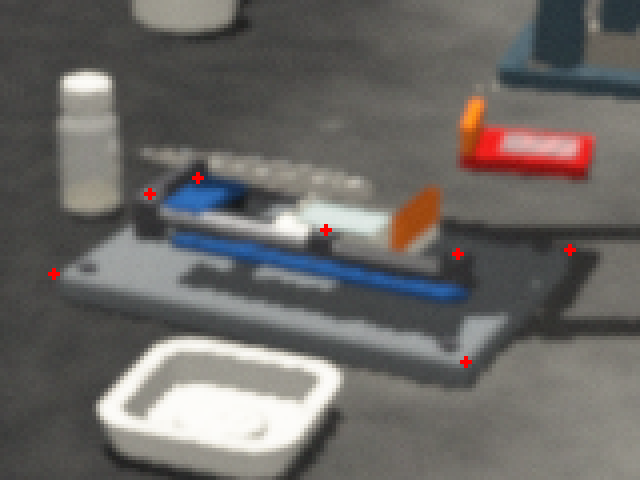

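```bash
cat >> h.py <<'E'
P=np.load("stage.npy"); YAW=np.degrees(P[2])
def st(x,y,ztip):
    c,s=np.cos(P[2]),np.sin(P[2]); return [P[0]+c*x-s*y,P[1]+s*x+c*y,ztip+199]
ORI=[180,0,YAW+180]
def inv(w): 
    c,s=np.cos(P[2]),np.sin(P[2]); return np.array([[c,s],[-s,c]])@(np.asarray(w)[:2]-P[:2])
def rep(arm,t=""):
    s=arm.get_state(); f=s["wrist_force"]; print(t,"clk",round(s["clock"],2),"st",inv(s["tool_pos"]).round(1),"tip",round(s["tool_pos"][2]-199,2),"F st",inv(f[:2]+P[:2]).round(1),round(f[2],1),"rot",s["tool_rot"].round(2),"w",round(s["grip_width"],1))
E
python3 - <<'E'
from h import *
from workcell import arm
arm.movep(st(-88,2,90),ORI); arm.set_gripper(54,20)
arm.move_linear(st(-88,2,50),speed=80); arm.pause(0.2); rep(arm)
for n in ["wrist","scene","side"]:
    c=arm.capture(n); pickle.dump(c,open(f"cap2{n}.pkl","wb"))
    x,y,w,h,k={"wrist":(0,0,560,420,1),"scene":(200,150,180,140,4),"side":(210,150,180,130,4)}[n]
    cv2.imwrite(f"pics/{n}3.png",cv2.resize(c["img"][y:y+h,x:x+w,::-1],None,fx=k,fy=k,interpolation=2))
E
```

```text
clk 5.64 st [-87.8   2.2] tip 50.6 F st [-0.1 -0.2] -0.0 rot [1.7995e+02 6.0000e-02 1.6064e+02] w 54.1
```

View pics/wrist3.png

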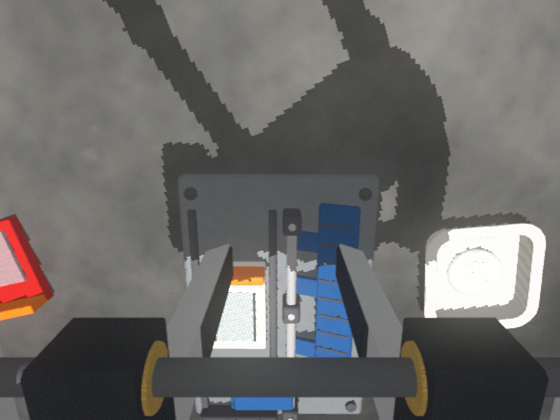

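View pics/scene3.png

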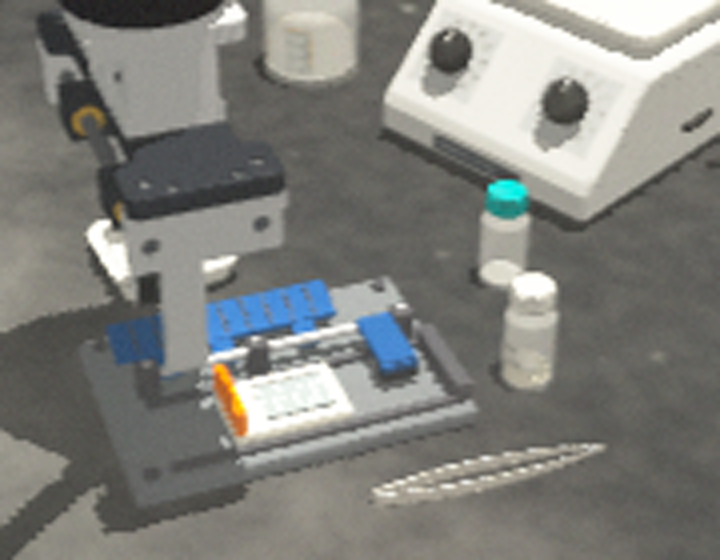

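View pics/side3.png

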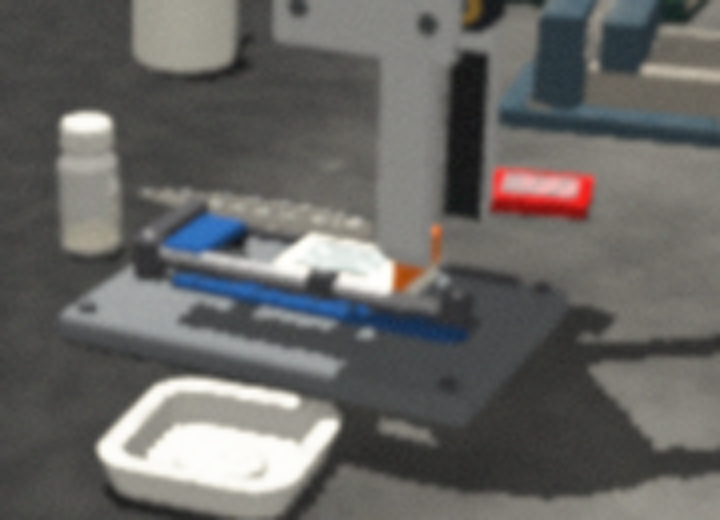

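```bash
python3 - <<'E'
from h import *
from workcell import arm
print(arm.move_linear(st(-90,2,34),speed=60,guard=15)); rep(arm)
for z in (30,26,23,21):
    print(arm.move_linear(st(-90,2,z),speed=40,guard=20)); rep(arm,z)
arm.pause(.2); rep(arm)
for n in ["scene","side"]:
    c=arm.capture(n); 
    x,y,w,h,k={"scene":(200,150,180,140,4),"side":(210,150,180,130,4)}[n]
    cv2.imwrite(f"pics/{n}4.png",cv2.resize(c["img"][y:y+h,x:x+w,::-1],None,fx=k,fy=k,interpolation=2))
E
```

```text
False
 clk 6.21 st [-90.3   1.8] tip 33.24 F st [0.7 0. ] 1.1 rot [-1.7994e+02 -7.0000e-02  1.6064e+02] w 54.1
False
30 clk 6.46 st [-90.   2.] tip 29.81 F st [-0.1 -0.2] 0.1 rot [-1.7999e+02 -1.0000e-02  1.6064e+02] w 54.1
False
26 clk 6.71 st [-89.7   2.4] tip 26.65 F st [-0.4  0.7] 4.9 rot [1.7992e+02 7.0000e-02 1.6063e+02] w 53.9
False
23 clk 6.96 st [-89.6   2.4] tip 23.85 F st [-0.2  0.6] 5.0 rot [1.7990e+02 9.0000e-02 1.6062e+02] w 53.5
False
21 clk 7.21 st [-89.6   2.4] tip 21.98 F st [-0.3  0.2] 6.4 rot [1.7990e+02 9.0000e-02 1.6063e+02] w 54.0
 clk 7.41 st [-89.7   2.4] tip 22.06 F st [-0.1  0.1] 5.9 rot [1.7990e+02 9.0000e-02 1.6064e+02] w 54.2
```

View pics/scene4.png

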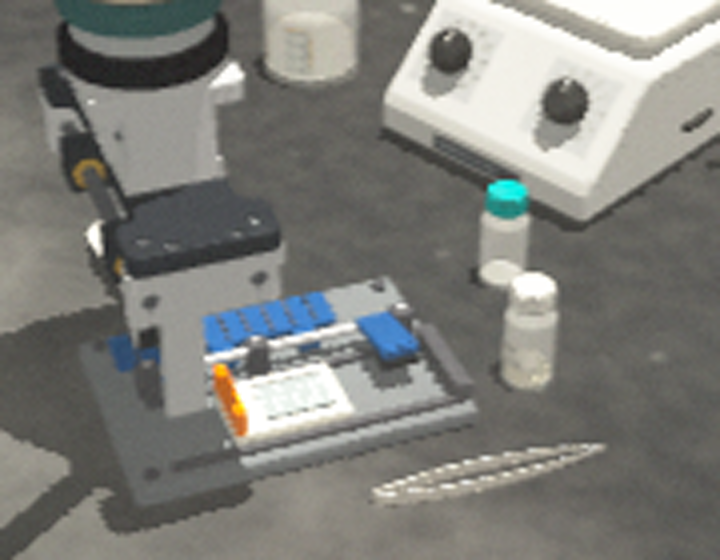

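View pics/side4.png

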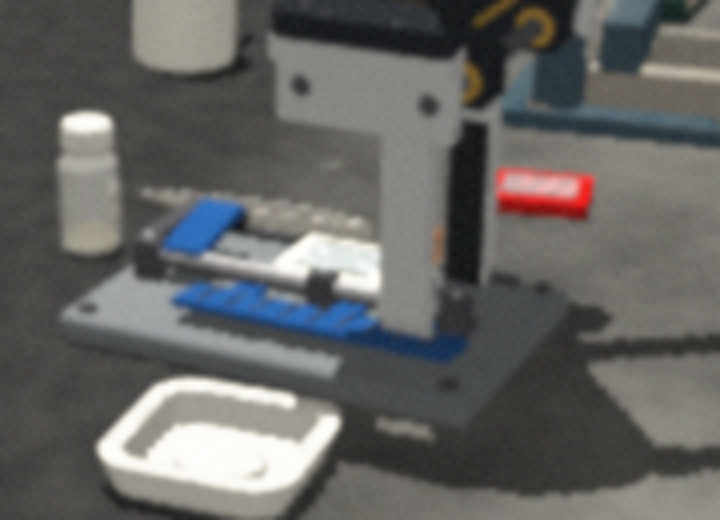

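```bash
python3 - <<'E'
from h import *
from workcell import arm
for z in (19.5,18.5):
    print(arm.move_linear(st(-90,2,z),speed=30,guard=20)); rep(arm,z)
arm.pause(.2); rep(arm,"hold")
E
```

```text
False
19.5 clk 7.76 st [-89.7   2.3] tip 20.57 F st [-1.3 -0.5] 7.4 rot [1.7992e+02 9.0000e-02 1.6063e+02] w 54.0
False
18.5 clk 8.01 st [-89.6   2.2] tip 19.67 F st [-1.  -0.9] 6.6 rot [1.7993e+02 9.0000e-02 1.6064e+02] w 54.5
hold clk 8.21 st [-89.7   2.2] tip 19.71 F st [-0.1 -0.6] 7.4 rot [1.7992e+02 1.0000e-01 1.6064e+02] w 54.0
```

```bash
python3 - <<'E'
from h import *
from workcell import arm
for x in (-75,-60,-45):
    print(arm.move_linear(st(x,2,18.5),speed=40,guard=12)); rep(arm,x)
for n in ["scene","side"]:
    c=arm.capture(n); 
    x,y,w,h,k={"scene":(200,150,180,140,4),"side":(210,150,180,130,4)}[n]
    cv2.imwrite(f"pics/{n}5.png",cv2.resize(c["img"][y:y+h,x:x+w,::-1],None,fx=k,fy=k,interpolation=2))
E
```

```text
False
-75 clk 8.73 st [-76.5   1.8] tip 19.17 F st [-4.8 -0.8] 9.0 rot [-179.97   -0.23  160.62] w 53.9
False
-60 clk 9.26 st [-61.8   1.8] tip 19.22 F st [-5.4 -0.6] 9.5 rot [-179.95   -0.27  160.62] w 54.2
False
-45 clk 9.78 st [-46.8   1.8] tip 19.28 F st [-5.9 -1.4] 9.6 rot [-179.95   -0.28  160.63] w 54.0
```

View pics/scene5.png

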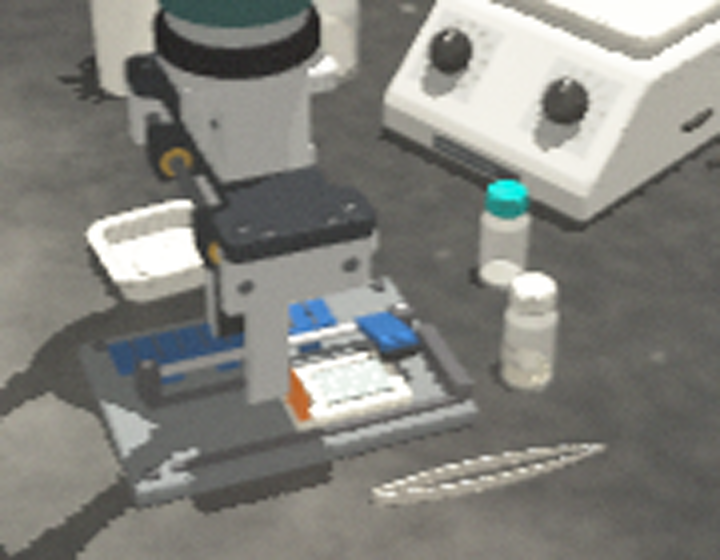

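View pics/side5.png

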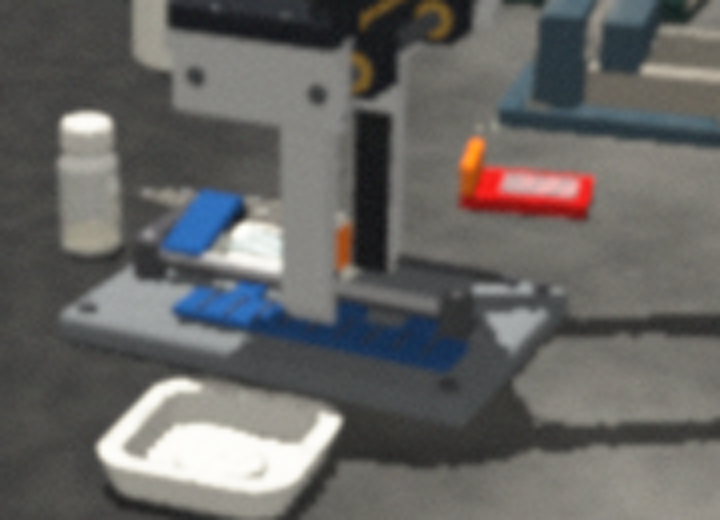

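```bash
python3 - <<'E'
from h import *
from workcell import arm
print(arm.move_linear(st(-31,2,18.5),speed=40,guard=12)); rep(arm,-31)
for x in np.arange(-29,-14,1.5):
    g=arm.move_linear(st(x,2,18.5),speed=20,guard=8); rep(arm,x)
    f=inv(arm.get_state()["wrist_force"][:2]+P[:2])[0]
    if g or f<-14: print("contact",g);break
arm.pause(.4); rep(arm,"hold")
for n in ["scene","side"]:
    c=arm.capture(n); 
    x,y,w,h,k={"scene":(200,150,180,140,4),"side":(210,150,180,130,4)}[n]
    cv2.imwrite(f"pics/{n}6.png",cv2.resize(c["img"][y:y+h,x:x+w,::-1],None,fx=k,fy=k,interpolation=2))
E
```

```text
False
-31 clk 10.38 st [-32.8   1.8] tip 19.3 F st [-6.  -0.3] 9.2 rot [-179.95   -0.28  160.63] w 54.3
-29.0 clk 10.63 st [-31.3   1.8] tip 19.28 F st [-6.8 -1.2] 11.0 rot [-179.94   -0.34  160.63] w 53.7
-27.5 clk 10.88 st [-30.    1.7] tip 19.28 F st [-7.6 -1.3] 10.9 rot [-179.93   -0.37  160.63] w 53.9
-26.0 clk 11.13 st [-28.5   1.8] tip 19.29 F st [-8.3 -0.4] 11.4 rot [-179.93   -0.37  160.63] w 53.8
-24.5 clk 11.38 st [-27.    1.7] tip 19.32 F st [-7.4 -0.8] 10.6 rot [-179.93   -0.38  160.63] w 53.9
-23.0 clk 11.63 st [-25.6   1.7] tip 19.31 F st [-8.2 -1.3] 11.5 rot [-179.93   -0.39  160.62] w 53.9
-21.5 clk 11.88 st [-25.    1.8] tip 19.28 F st [-10.8   0. ] 13.9 rot [-179.92   -0.54  160.6 ] w 54.1
-20.0 clk 12.13 st [-24.4   1.8] tip 19.3 F st [-12.5  -0.1] 13.7 rot [-179.91   -0.68  160.55] w 54.1
-18.5 clk 12.38 st [-23.8   1.8] tip 19.27 F st [-15.1   1.1] 15.4 rot [-179.89   -0.84  160.52] w 54.0
contact False
hold clk 12.78 st [-23.9   1.8] tip 19.26 F st [-15.2   0.8] 14.9 rot [-179.89   -0.83  160.53] w 54.0
```

View pics/scene6.png

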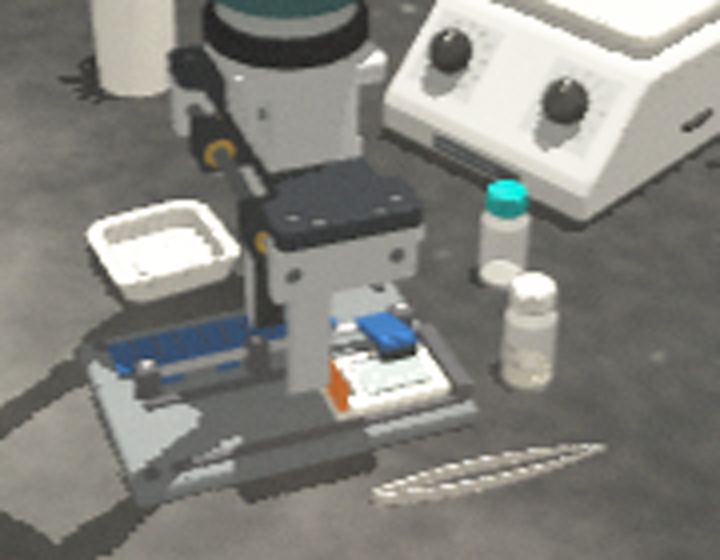

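View pics/side6.png

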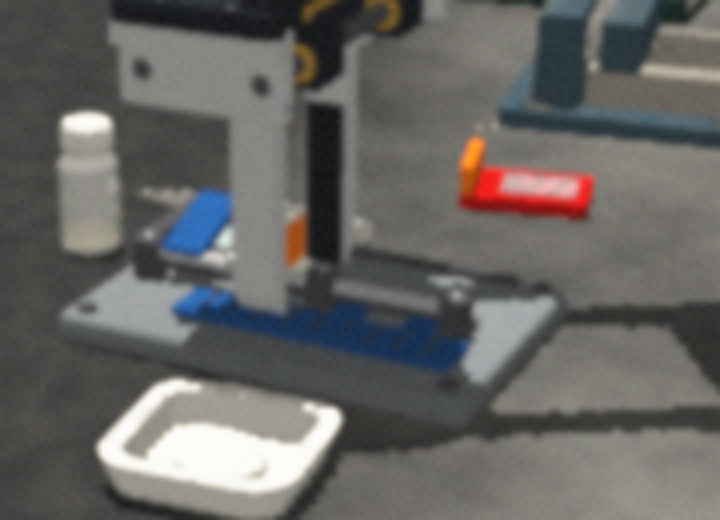

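```bash
python3 - <<'E'
from h import *
from workcell import arm
c=arm.capture("scene"); 
cv2.imwrite("pics/scene7.png",cv2.resize(c["img"][215:270,265:335,::-1],None,fx=11,fy=11,interpolation=0))
im=c["img"][215:270,265:335,::-1].copy(); im=cv2.resize(im,None,fx=11,fy=11,interpolation=0)
for s,col in [((44,-50,20),(0,0,255)),((44,-30,20),(0,0,255)),((44,-10,20),(0,0,255)),((-16,-50,34),(255,0,255)),((-10,-50,34),(255,0,255)),((-16,-50,12),(255,0,255)),((44,-52,25),(0,255,0)),((44,-8,25),(0,255,0))]:
    w=st(s[0],s[1],s[2]-199); u,v=proj(c,w); cv2.circle(im,(int((u-265+.5)*11),int((v-215+.5)*11)),4,col,-1)
cv2.imwrite("pics/scene7m.png",im); rep(arm)
E
```

```text
clk 12.93 st [-23.9   1.8] tip 19.26 F st [-15.3   1.4] 15.2 rot [-179.89   -0.83  160.53] w 54.0
```

View pics/scene7m.png

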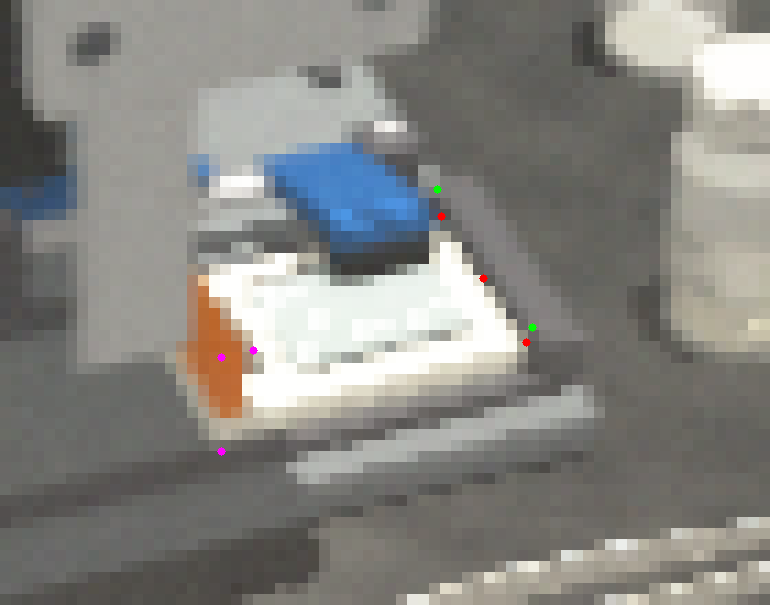

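```bash
python3 - <<'E'
from h import *
from workcell import arm
arm.move_linear(st(-26,2,18.5),speed=15); rep(arm)
arm.move_linear(st(-34,2,18.5),speed=25); rep(arm,"back")
c=arm.capture("scene"); cv2.imwrite("pics/scene8.png",cv2.resize(c["img"][215:270,265:335,::-1],None,fx=11,fy=11,interpolation=0))
E
```

```text
clk 13.58 st [-26.7   1.7] tip 19.54 F st [-2.3 -1.3] 7.8 rot [-1.7996e+02 -6.0000e-02  1.6065e+02] w 53.6
back clk 14.05 st [-32.    2.4] tip 20.55 F st [ 3.5 -0.9] 6.8 rot [179.85   0.4  160.65] w 53.8
```

View pics/scene8.png

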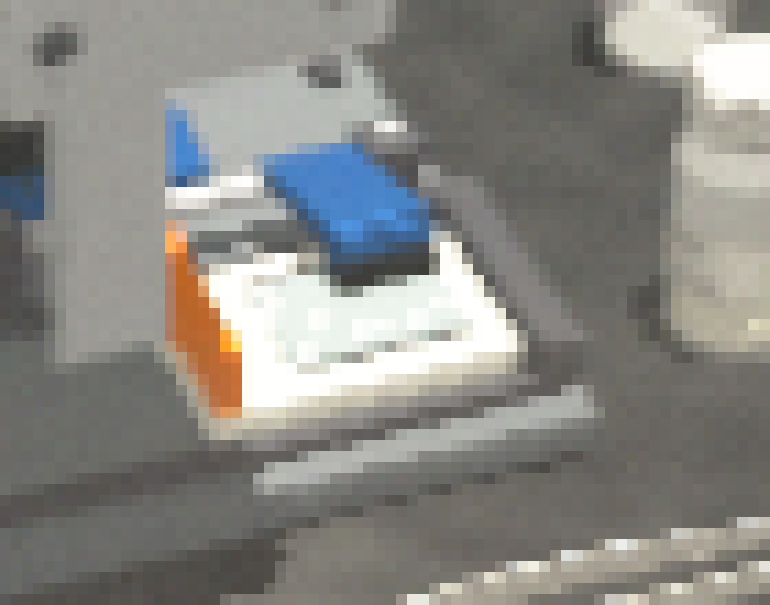

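The carrier has stayed home: its front corner is still at crop (525,345), and the fingers are clear of the tab. Next I let the bar up slowly.

```bash
python3 - <<'E'
from h import *
from workcell import arm
arm.move_linear(st(-34,2,34),speed=20); rep(arm)
arm.move_linear(st(-34,2,90),speed=80); rep(arm)
arm.movep(st(-120,2,150),ORI); arm.pause(.3); rep(arm)
for n in ["scene","side","wrist"]:
    c=arm.capture(n); 
    x,y,w,h,k={"scene":(230,200,110,80,7),"side":(210,180,160,90,5),"wrist":(0,0,560,420,1)}[n]
    im=cv2.resize(c["img"][y:y+h,x:x+w,::-1],None,fx=k,fy=k,interpolation=0)
    for s in [(44,-50,20),(44,-10,20),(-16,-50,34),(-16,-10,34)]:
        u,v=proj(c,st(s[0],s[1],s[2]-199)); cv2.circle(im,(int((u-x+.5)*k),int((v-y+.5)*k)),3,(255,0,255),-1)
    cv2.imwrite(f"pics/{n}9.png",im)
E
```

```text
clk 15.03 st [-34.1   1.9] tip 33.74 F st [-1.   0.1] -0.1 rot [-1.7998e+02 -3.0000e-02  1.6064e+02] w 53.8
 clk 15.88 st [-34.2   1.9] tip 89.66 F st [-0.2  0. ] -0.5 rot [-1.7997e+02 -4.0000e-02  1.6064e+02] w 54.2
 clk 16.68 st [-119.1    1.9] tip 148.83 F st [-0.6  0.1] 0.6 rot [-1.7993e+02 -7.0000e-02  1.6058e+02] w 54.1
```

View pics/scene9.png

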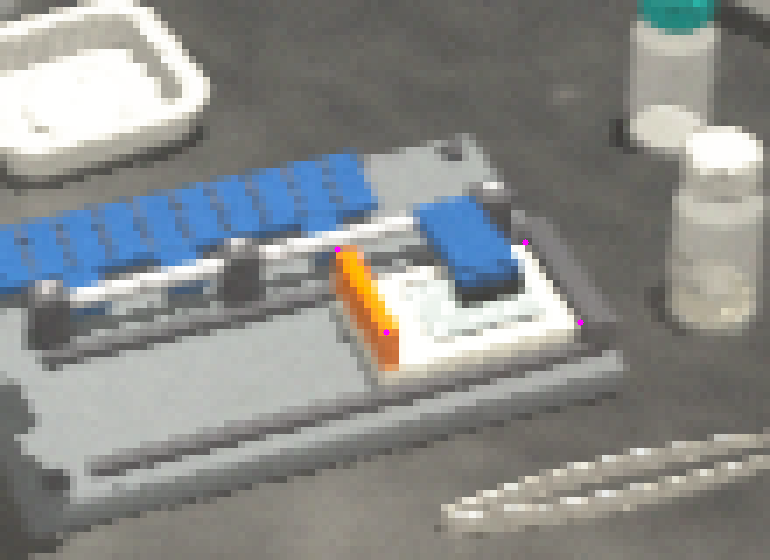

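View pics/side9.png

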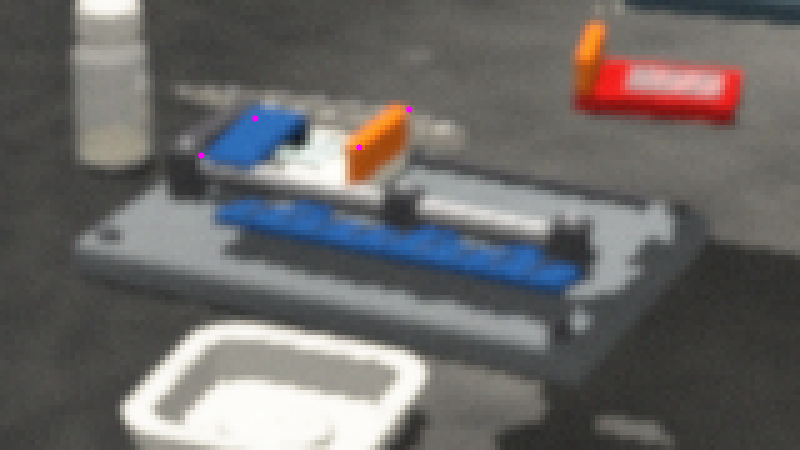

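View pics/wrist9.png

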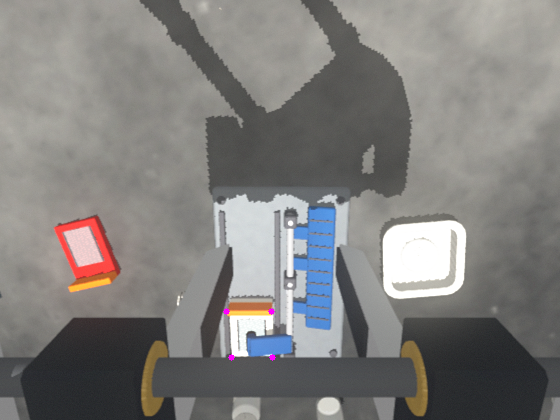

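```bash
python3 - <<'E'
from h import *
from workcell import arm
arm.movep(st(-50,-60,200),[180,0,YAW+90]); arm.pause(.3); rep(arm)
c=arm.capture("wrist"); pickle.dump(c,open("cap9.pkl","wb"))
cv2.imwrite("pics/wrist10.png",c["img"][:,:,::-1]); 
E
```

```text
clk 18.39 st [-50.1 -59.9] tip 199.89 F st [-0.2  0.1] -0.1 rot [-1.7999e+02  1.0000e-02  7.0670e+01] w 54.1
```

View pics/wrist10.png

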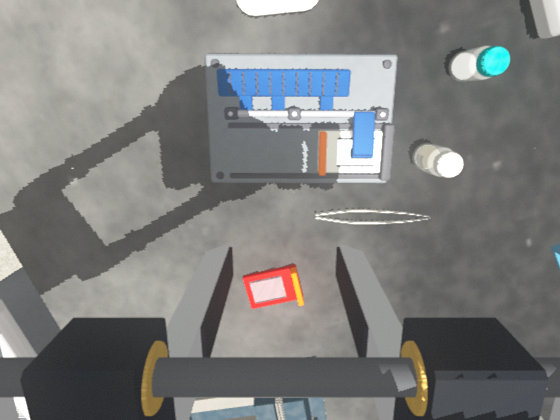

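```bash
python3 - <<'E'
from h import *
c=pickle.load(open("cap9.pkl","rb"))
x,y,k=300,95,8
im=cv2.resize(c["img"][y:y+70,x:x+100,::-1],None,fx=k,fy=k,interpolation=0)
for s in [(44,-48,20),(44,-12,20),(-16,-50,34),(-16,-10,34),(-40,6,31),(40,6,31)]:
    u,v=proj(c,st(s[0],s[1],s[2]-199)); cv2.circle(im,(int((u-x+.5)*k),int((v-y+.5)*k)),3,(0,255,0),-1)
cv2.imwrite("pics/wrist10c.png",im)
E
```

```text
(no output)
```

View pics/wrist10c.png

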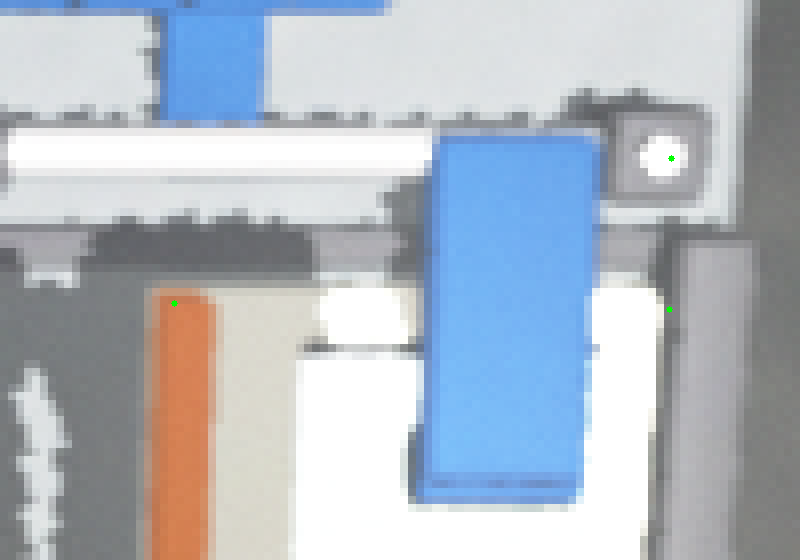

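```bash
python3 -c "
from workcell import arm
arm.hand_in(); print(arm.get_state()['clock'])"
```

```text
the job is handed in; nothing more can be done
the job is handed in; nothing more can be done
```

The carrier is loaded against the end stop with the jaw resting on it, and I have handed the job in. No verdict is reported back.

**What I did:** I straddled the shaft with the fingers 54 mm apart and pressed the thumb bar to about z 19.5 mm, taking 5–7 N. I kept it down and pushed the white carrier by its orange tab until the push force rose from about 7 N to 15 N at the stop. I held that for over 0.4 s, backed the finger off the tab with the bar still down, let the bar up slowly and moved clear.

**Last checks:**
- **Carrier position:** In the final overhead wrist image the front edge was within about 1 mm of the predicted home line. The predicted points sat about 1 px off throughout, and the tab's rear edge a further 2 px or so. I put that down to its rear face being visible from that angle. The scene and side views agreed that it is home.
- **Clip:** The jaw is seen lying on the carrier, and the bar has come back up. The clip angle is judged from the images only, as there is no direct reading.
- **Surroundings:** The vials, tweezers and weighing boat appear unmoved by eye; I did not measure them. The wrist force was back to about zero with the hand clear.
- **Time:** The clock read about 18.4 s at the last check before hand-in, against the 32 s limit.

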